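Clamp the plaster mould shut with the knurled thumbscrew

TASK

Close the two-part plaster mould for casting: swing the clamp arm over so that its thumbscrew stands over the middle of the steel pressure plate on the mould, then turn the knurled thumbscrew clockwise until its foot is seated firmly on the plate and holds the mould. Stop as soon as you clearly feel the resistance rise, because forcing the screw further cracks the plaster, and let go. Do not shift the mould or disturb the other things on the bench.

Things in the scene. Friction and masses are not known exactly. Their poses are not given: they have to be found in the camera images.
- head (a point): Centre of the thumbscrew's knurled steel head, an upright cylinder 28 mm in diameter, 22 mm tall (grip it across, at any yaw), on a 14 mm stem at the free end of the clamp arm; axis vertical. Its underside is 26 mm above the arm's end boss (34 mm in diameter). The head is captive: it turns but keeps its height; only the spindle below moves down.
- foot (a point): Centre of the underside of the screw's round foot (30 mm in diameter), below head on the same axis, turning with it. At the start it hangs 1.5 to 4 mm (not known beforehand, too fine for the readings to fix) above the level of the pressure plate, so it swings over it freely.
- seat (a point): Centre of the upper face of the steel pressure plate, 60 x 60 mm and 4 mm thick, lying centrally on the mould; about 98 mm above the bench. The foot should press here, within 10 mm of this point.
- cap: Upper mould half, loose, plaster with a terracotta-coloured lining, 150 x 120 mm and 30 mm tall plus the pressure plate, 0.9 kg, resting on the lower half. Origin: centre of its underside, z up. The lower half (46 mm tall) is fixed to a wooden board 300 x 300 x 18 mm on the bench. Leave it where it lies.
- pivot (a point): Point on the vertical pivot axis of the steel clamp arm, at the top of the arm's bar, beside the mould. The arm (bar 24 x 12 mm, underside about 13 mm above the plate) reaches 118 mm horizontally from this axis to the screw's axis; a 38 mm round hub with a nut stands 8 mm above the bar at this end.
- clamp_arm (a joint): Swing of the clamp arm about its vertical pivot, rad, positive counter-clockwise from above. 0: the screw stands over the centre of the pressure plate. It starts swung aside by 0.45 to 0.95 rad. Stiff: stays where it is left, needs about 3 to 4 N sideways at the screw; it can be swung by the screw head. It does not rise or tilt.
- screw: The screw's head: origin on its axis 51 mm below head; its yaw follows its turning. Clockwise from above (negative yaw) drives the foot down, 6 mm per turn (0.95 mm per rad). The free screw turns with about 0.03 N m and needs several grasps. The head sits on a springy bush, 1.2 N m per rad: under load it winds up by that much, and springs back when let go.
- spindle: The spindle below the head, steel, with the round foot; origin at foot, z up. It turns with the head and descends. Once the foot bears on the plate the torque to turn climbs by about 0.009 N m for each N it presses, some 0.2 N m per rad. Snug is 0.12 to 0.28 N m; beyond that the plaster cracks. It stays tight when let go.
- tub_center (a point): Black plastic tub, 84 mm wide, 85 mm tall; half-way up. Bystander.
- bowl_center (a point): White bowl, 120 mm wide, 55 mm tall; half-way up. Bystander.
- stick_center (a point): Wooden modelling stick, 152 mm long, 12 mm thick, lying on the bench near the board; its middle. Bystander.
- scraper_center (a point): Scraper with a handle, 200 mm long, lying on the bench; near its middle. Bystander.
- brush_center (a point): Brush 170 mm long, lying on the bench; near its middle. Bystander.
- key_center (a point): Small plaster key block lying on the board beside the mould, 60 x 35 x 36 mm; half-way up. Bystander.
- weight_center (a point): Small steel weight with a neck, 44 mm wide, 46 mm tall; half-way up. Bystander.

How it is judged (in metres and radians):
On the way, in this order (a step that is already met when the one before it is completed fails the run):
1. the clamp arm is swung over: the screw's foot stands within 10 mm of the centre of the pressure plate, not yet pressing (horizontal distance between foot and seat below 0.01 m and contact force between spindle and cap below 1 N), for 0.2 s.
2. the screw is seated: its foot presses on the mould with more than 8 N (horizontal distance between foot and seat below 0.01 m and contact force between spindle and cap above 8 N), for 0.3 s.
At the end, for the whole second after the job is handed in: The screw is released; its foot stands within 10 mm of the centre of the pressure plate and presses on it with 8 to 40 N; the upper mould half is at rest within 8 mm of where it was (all of step 2 and contact force between spindle and cap below 40 N and linear speed of cap below 0.01 m/s and distance of seat from where it was at the start of the episode below 0.008 m); the robot touches nothing.
It fails at once if the screw is forced: its foot presses on the mould with more than 40 N (contact force between spindle and cap above 40 N).
It fails at once if the upper mould half is shifted by more than 8 mm (distance of seat from where it was at the start of the episode above 0.008 m).
It fails at once if a bystander is moved by more than 30 mm (distance of any of stick_center, scraper_center, brush_center, bowl_center, tub_center, key_center, weight_center from where it was at the start of the episode above 0.03 m).
It also fails if it takes over 72 s, if anything falls off the work surface, if the arm or the gripper's body presses on something with over 40 N, if the wrist force passes 120 N, or if a joint passes its speed limit or range.

ROBOT

A 6-joint arm with a two-finger parallel gripper is mounted at the origin on the work surface. World frame = base frame: x ahead of the robot, y to its left, z up, the work surface at z = 0. Lengths are in m, angles in degrees, forces in N, time in s.
With the tool pointing down it reaches from about 0.375 to 0.9 m from the base axis. Payload 3.1 kg.
Tool frame: the origin (TCP) lies on the centre line of the jaws, within the pads' length; the fingertips stand 25 mm ahead of it and the grasp point (between the pads) lies 6 mm ahead of it; z points along the fingers, y is the line along which they close (so a half turn about z gives the same grasp; the last joint's range is limited). The gripper opens to 87 mm and grips with 3 to 60 N. Pads are 19 mm wide; open, the fingers measure 117 mm over their backs; the gripper's body (75 mm by 190 mm) begins 51 mm behind the grasp point.
Start: joints at [54.803, 30.224, 82.088, -0, 67.689, -10.227], TCP at [0.264, 0.567, 0.221] pointing down, gripper open.
Joint ranges: [-176.69, 176.69], [-43.24, 126.21], [12.49, 139.97], [-82, 262], [0, 151.66], [-163.58, 163.58]. Speed limits (degrees/s): [159.86, 159.86, 180, 180, 180, 180].

INTERFACE

Orientations are given as a 3x3 rotation matrix whose columns are the frame's x, y, z axes.
In Python, from rig import bot, cams, models gives the robot as it stands. The module is installed in compiled form; this text tells all that it offers.
- The arm moves only by the shell command python3 -m handwheel 'ROWS' [OPENING]. ROWS is JSON, a list of rows, each a list of 6 numbers: the shift along the world's x, y, z each as a share of 1 m, from -1 to 1, then the turn, a rotation vector about the world's x, y, z each as a share of 2 rad, from -1 to 1. In form: [[dx, dy, dz, wx, wy, wz], ...]. A call has exactly 8 rows; each row is the pose to reach, as a shift and turn from the pose commanded when the call began; what a row does not reach only later rows make up. A row lasts 1/12 s, in which the tool goes at most 41.7 mm and 7.16 degrees, less where a joint would pass 70% of its speed; a pose out of reach is approached as far as the arm can. A call with a number of a shift or a turn outside -1 to 1 is refused whole. A call with a gripper value outside its range is refused whole. OPENING is the opening, from -1 (shut) to 1 (fully open), so that 0 is half open, set as the call begins (- or left out, the last holds). The fingers move at their own pace and stop on an object; the grip force is fixed at half the most. Time passes only in rows, so rows that repeat a pose let the fingers close, or fill a call up. It gives the time, the measured TCP pose, the force, the opening and the grip force at its end, in the units of the state.
- bot.read_state(): the state, without advancing time (a new reading comes with each control period).
- cams.capture(name): name is "side" or "top" or "wrist"; returns (picture, depth): 480x640x3 uint8, blue, green, red; 480x640 float32, m along the optical axis (not along the pixel's ray), 0 where there is no reading.
- cams.calibration(name): a dict with "mtx" (3x3 intrinsics, pixels), "dist_coeffs" ([k1, k2, p1, p2, k3] as OpenCV has them; the pictures are not rectified), "R" (3x3) and "t" (3): a world point X has camera coordinates R X + t; the wrist camera has in their place "tool_from_camera" (4x4, takes a point from camera to tool coordinates, whose origin is the TCP and whose axes are the flange's). Camera axes: x right, y down, z forward; pixel columns grow to the right and rows downward; lengths in m; the calibration is good to about 2 mm. A picture is of the moment at which its call begins: read the wrist's pose just before it. calibration takes no time and is no camera call.
- bot.hand_in(): hands the job in; it is judged then, once.
Trained networks look in the newest picture that a camera, given by its name, has taken for a name from the list of things; names that differ only in an ending like _2 or _b are one class to them, and where a whole thing is asked for, a point or a joint stands for the part that bears it (a point fixed in the world has none). Each returns a list of dicts, best first, with "conf" (0 to 1); they miss things now and then, are a little off and sometimes report something else, mostly with a low value. They report only what shows in the picture. A call takes as long as a camera call.
- models.spot_in(query, camera): "position" ([column, row] in pixels, amid what is visible of it).
- models.tip_of(query, camera): "position" ([column, row] in pixels: a listed point, or the origin of a listed thing).
The state is a dict: "time_s": time; "joint_positions": joint angles; "qvel": joint speeds; "tau": joint torques, N m; "position": TCP position; "tcp_rot": TCP orientation; "force": force on the tool from outside, world axes, zero at the start; "moment": the same for the moment, N m; "opening": opening from 0.0 (shut) to 1.0 (fully open); "grasp_force": force on a finger pad.
Only numpy, scipy, OpenCV 4.12 (cv2) and the standard library are available. Lean on these libraries where they do the work, as an engineer would, in place of code of your own. Each camera call takes 0.05 s, during which the arm holds its last target. There are 200 camera calls.

## Working session

There is one attempt and no reset: what is moved stays moved. The work goes in short steps, Python scripts to look and compute and a shell command to move; the robot and the scene stay as the last step left them, time stands still between calls to the robot, and variables do not carry over. Pictures are saved under pics/ and viewed, at most 10 in all, crops included, and the job is handed in when it is done.

```bash
mkdir -p pics; cat > h.py <<'E'
import numpy as np, cv2, json
from rig import bot, cams, models
def ray(cam,px,st=None):
    c=cams.calibration(cam); K=np.array(c["mtx"]); d=np.array(c["dist_coeffs"])
    n=cv2.undistortPoints(np.array([[px]],float),K,d)[0,0]; v=np.array([n[0],n[1],1.])
    if cam=="wrist":
        T=np.array(c["tool_from_camera"]); R=np.array(st["tcp_rot"]); p=np.array(st["position"])
        return p+R@T[:3,3], R@T[:3,:3]@v
    R=np.array(c["R"]); t=np.array(c["t"]); return -R.T@t, R.T@v
def atz(cam,px,z,st=None):
    o,v=ray(cam,px,st); return o+v*(z-o[2])/v[2]
def atdepth(cam,px,D,st=None):
    o,v=ray(cam,px,st); u,w=int(round(px[0])),int(round(px[1])); a=D[max(w-2,0):w+3,max(u-2,0):u+3]; a=a[a>0]
    return o+v*np.median(a) if len(a) else None
E
python3 - <<'E'
from h import *
np.set_printoptions(precision=4,suppress=True)
s=bot.read_state(); print(s["time_s"],s["position"],s["tcp_rot"],s["force"],s["moment"],s["opening"])
for cam in("top","side"):
    im,D=cams.capture(cam); cv2.imwrite(f"pics/{cam}0.png",im)
    for q in("head","foot","seat","pivot","tub_center","bowl_center","key_center","weight_center"):
        for r in models.tip_of(q,cam)[:1]:
            print(cam,q,np.round(r["position"],1),round(r["conf"],2),atdepth(cam,r["position"],D))
E
```

```text
0.0 [0.2634 0.566  0.2199] [[-0.9065  0.4221 -0.0012]
 [ 0.4221  0.9065 -0.0017]
 [ 0.0003 -0.0021 -1.    ]] [-1.3585  0.3805 -0.0211] [-0.0083  0.0364 -0.0174] 0.9994750452391226
top head [503.9 299.8] 0.62 [ 0.3877 -0.4296  0.0113]
top foot [355.5 248.6] 0.27 [ 0.4995 -0.0692  0.1   ]
top seat [356.7 246.5] 0.89 [ 0.5043 -0.072   0.1003]
top pivot [305.5 236.9] 0.85 [0.5209 0.0428 0.1326]
top tub_center [509.2 202.9] 0.61 [ 0.6287 -0.4581  0.0078]
top bowl_center [170.6 207.3] 0.68 [0.6198 0.3917 0.0064]
top key_center [396.8 252.8] 0.81 [ 0.4962 -0.1687  0.055 ]
top weight_center [171.8 271.8] 0.67 [0.4539 0.3703 0.0333]
side head [286.1 192.2] 0.56 [0.4684 0.3715 0.0341]
side foot [339.  261.1] 0.42 [ 0.5689 -0.0832  0.1173]
side seat [313.6 266.7] 0.95 [ 0.5058 -0.0715  0.0967]
side pivot [313.3 232.5] 0.82 [0.518  0.0315 0.1257]
side tub_center [388.  393.9] 0.72 [ 0.6273 -0.4146  0.0064]
side bowl_center [328.4 192.4] 0.6 [0.6073 0.3887 0.0077]
side key_center [315.6 309.5] 0.64 [ 0.4968 -0.1794  0.0531]
side weight_center [284.3 190.7] 0.59 [0.463  0.372  0.0401]
```

View pics/top0.png

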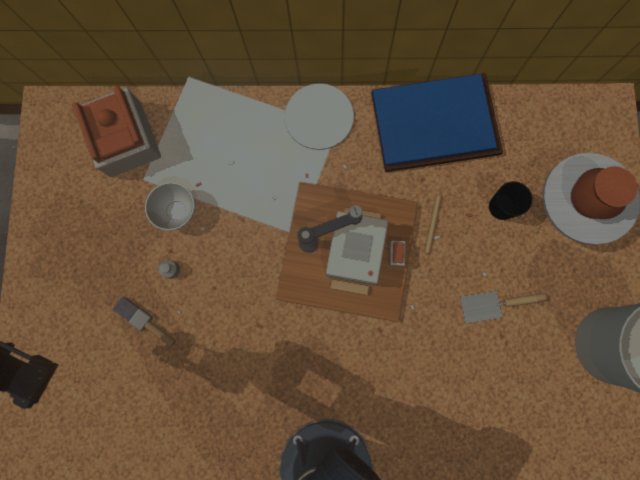

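View pics/side0.png

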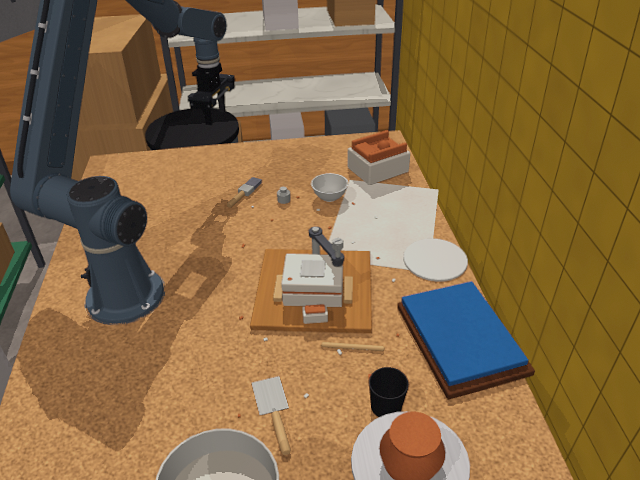

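The top view shows the arm's pivot at about (306,237) and the screw head at about (355,213), with the plate at (357,247). The network's "head" hits are wrong (they landed on the scraper and the weight). In the side view the head is at about (337,246).

```bash
python3 - <<'E'
from h import *
np.set_printoptions(precision=4,suppress=True)
for cam in("top","side"):
    im,D=cams.capture(cam)
    x=[330,185,60,60] if cam=="top" else [310,225,60,50]
    o=[]
    for u in range(x[0],x[0]+x[2]):
        for v in range(x[1],x[1]+x[3]):
            if D[v,u]>0:
                a,w=ray(cam,(u,v)); p=a+w*D[v,u]
                if .15<p[2]<.2:o.append(p)
    o=np.array(o); print(cam,len(o), o.mean(0) if len(o) else 0, o.max(0),o.min(0))
    # arm bar points
print(atz("top",(355,213),.17), atz("top",(306,237),.131))
print(cams.calibration("wrist")["tool_from_camera"])
E
```

```text
Traceback (most recent call last):
  File "h.py", line 4, in ray
    c=cams.calibration(cam); K=np.array(c["mtx"]); d=np.array(c["dist_coeffs"])
ValueError: time passes only in moves, steps and waits
```

```bash
sed -i 's/^def ray/_C={}\ndef cal(c):\n    if c not in _C: _C[c]=cams.calibration(c)\n    return _C[c]\ndef ray/; s/c=cams.calibration(cam);/c=cal(cam);/' h.py; python3 - <<'E'
from h import *
np.set_printoptions(precision=4,suppress=True)
for cam in("top","side"):
    im,D=cams.capture(cam)
    x=[330,185,60,60] if cam=="top" else [310,225,60,50]
    o=[]
    for u in range(x[0],x[0]+x[2]):
        for v in range(x[1],x[1]+x[3]):
            if D[v,u]>0:
                a,w=ray(cam,(u,v)); p=a+w*D[v,u]
                if .15<p[2]<.2:o.append(p)
    o=np.array(o); print(cam,len(o)); 
    if len(o): print(o.mean(0),o.max(0),o.min(0))
print(atz("top",(355,213),.17), atz("top",(306,237),.131))
print(cal("wrist")["tool_from_camera"])
E
```

```text
top 148
[ 0.5684 -0.0671  0.1722] [ 0.5829 -0.0532  0.1793] [ 0.5565 -0.0809  0.1527]
side 130
[ 0.567  -0.0729  0.1651] [ 0.5819 -0.054   0.177 ] [ 0.5531 -0.0847  0.1504]
[ 0.5662 -0.0658  0.17  ] [0.5209 0.0418 0.131 ]
[[-0.0009 -0.9537 -0.3009  0.0823]
 [ 1.     -0.0009 -0.0001 -0.0002]
 [-0.0002 -0.3009  0.9537 -0.1628]
 [ 0.      0.      0.      1.    ]]
```

```bash
python3 -m handwheel '[[0.14,-0.29,0.06,0,0,-0.18],[0.14,-0.29,0.06,0,0,-0.18],[0.14,-0.29,0.06,0,0,-0.18],[0.14,-0.29,0.06,0,0,-0.18],[0.14,-0.29,0.06,0,0,-0.18],[0.14,-0.29,0.06,0,0,-0.18],[0.14,-0.29,0.06,0,0,-0.18],[0.14,-0.29,0.06,0,0,-0.18]]' 1
python3 -m handwheel '[[0.14,-0.29,0.02,0,0,-0.18],[0.14,-0.29,0.02,0,0,-0.18],[0.14,-0.29,0.02,0,0,-0.18],[0.14,-0.29,0.02,0,0,-0.18],[0.14,-0.29,0.02,0,0,-0.18],[0.14,-0.29,0.02,0,0,-0.18],[0.14,-0.29,0.02,0,0,-0.18],[0.14,-0.29,0.02,0,0,-0.18]]'
python3 -m handwheel '[[0.024,-0.055,0,0,0,0],[0.024,-0.055,0,0,0,0],[0.024,-0.055,0,0,0,0],[0.024,-0.055,0,0,0,0],[0.024,-0.055,0,0,0,0],[0.024,-0.055,0,0,0,0],[0.024,-0.055,0,0,0,0],[0.024,-0.055,0,0,0,0]]'
python3 - <<'E'
from h import *
np.set_printoptions(precision=4,suppress=True)
s=bot.read_state(); im,D=cams.capture("wrist"); cv2.imwrite("pics/w1.png",im)
print(s["time_s"],s["position"],s["tcp_rot"],s["joint_positions"],s["moment"])
for q in("head","seat","pivot"):
    for r in models.tip_of(q,"wrist")[:2]: print(q,np.round(r["position"],1),round(r["conf"],2),atdepth("wrist",r["position"],D,s))
o=[]
for u in range(0,640,2):
    for v in range(0,480,2):
        if D[v,u]>0:
            a,w=ray("wrist",(u,v),s); o.append(a+w*D[v,u])
o=np.array(o);np.save("o.npy",o)
h=o[(o[:,2]>.16)&(o[:,2]<.2)&(np.hypot(o[:,0]-.568,o[:,1]+.068)<.03)];print(len(h),h.mean(0),h.max(0),h.min(0))
E
```

```text
time_s: 1.72
position: [0.4046, 0.2744, 0.2816]
tcp_rot: [[-0.699, 0.715, 0.001], [0.715, 0.699, -0.0], [-0.001, 0.001, -1.0]]
force: [0.3, 0.4, -0.0]
opening: 1.0
grasp_force: 0.0
time_s: 2.38
position: [0.5452, -0.0168, 0.3013]
tcp_rot: [[-0.401, 0.916, 0.002], [0.916, 0.401, -0.001], [-0.002, 0.001, -1.0]]
force: [1.1, 1.2, 0.5]
opening: 0.996
grasp_force: 0.0
time_s: 3.05
position: [0.5674, -0.067, 0.3011]
tcp_rot: [[-0.405, 0.914, -0.0], [0.914, 0.405, 0.0], [0.0, 0.0, -1.0]]
force: [0.5, 0.9, 0.1]
opening: 1.001
grasp_force: 0.0
3.05 [ 0.5674 -0.067   0.3011] [[-0.4049  0.9144 -0.    ]
 [ 0.9144  0.4049  0.0002]
 [ 0.0002  0.0001 -1.    ]] [-17.944   21.2484  84.1459   0.0105  74.609  -41.8324] [-0.0443 -0.0005 -0.0136]
head [324.8 222.1] 0.58 [ 0.566  -0.0633  0.171 ]
seat [254.1 183.9] 0.74 [ 0.5024 -0.0747  0.0969]
pivot [335.1  58.8] 0.87 [0.5265 0.0451 0.1311]
pivot [267.3 333.2] 0.52 [ 0.5758 -0.2614  0.0091]
279 [ 0.568  -0.065   0.1703] [ 0.5817 -0.0526  0.1729] [ 0.5548 -0.0794  0.161 ]
```

View pics/w1.png

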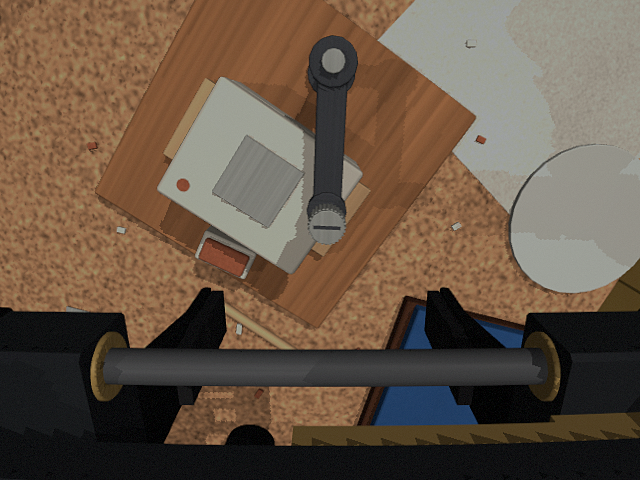

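The wrist view shows the head at about (327,227), the hub nut at (333,60), and the plate's corners at about (248,136), (302,174), (265,227) and (213,189). The plate's centre is therefore about (257,181).

```bash
python3 - <<'E'
from h import *
from itertools import chain
np.set_printoptions(precision=4,suppress=True)
s=bot.read_state()
H=atz("wrist",(327,226),.172,s); S=atz("wrist",(257,181.5),.098,s); P=atz("wrist",(333,60),.134,s)
print(H,S,P,np.linalg.norm((H-P)[:2]),np.linalg.norm((S-P)[:2]))
o=np.load("o.npy")
for n,c,r,a,b in(("hub",(.524,.043),.03,.125,.16),("plate",S[:2],.045,.093,.105),("head",H[:2],.025,.165,.18)):
    k=o[(o[:,2]>a)&(o[:,2]<b)&(np.hypot(o[:,0]-c[0],o[:,1]-c[1])<r)]
    print(n,len(k),np.median(k,0),(k.max(0)+k.min(0))/2)
E
```

```text
[ 0.5688 -0.066   0.172 ] [ 0.5044 -0.0722  0.098 ] [0.5259 0.0425 0.134 ] 0.11661931133702794 0.1166846192067393
hub 304 [0.5259 0.0435 0.1262] [0.5256 0.0437 0.129 ]
plate 1539 [ 0.5043 -0.071   0.0965] [ 0.5043 -0.0722  0.0962]
head 263 [ 0.5682 -0.0654  0.171 ] [ 0.5684 -0.0662  0.1691]
```

```bash
python3 -m handwheel '[[0.001,0.001,-0.134,0,0,-0.02],[0.001,0.001,-0.134,0,0,-0.02],[0.001,0.001,-0.134,0,0,-0.02],[0.001,0.001,-0.134,0,0,-0.02],[0.001,0.001,-0.134,0,0,-0.02],[0.001,0.001,-0.134,0,0,-0.02],[0.001,0.001,-0.134,0,0,-0.02],[0.001,0.001,-0.134,0,0,-0.02]]'
python3 -m handwheel '[[0,0,0,0,0,0],[0,0,0,0,0,0],[0,0,0,0,0,0],[0,0,0,0,0,0],[0,0,0,0,0,0],[0,0,0,0,0,0],[0,0,0,0,0,0],[0,0,0,0,0,0]]' -1
python3 -m handwheel '[[0,0,0,0,0,0],[0,0,0,0,0,0],[0,0,0,0,0,0],[0,0,0,0,0,0],[0,0,0,0,0,0],[0,0,0,0,0,0],[0,0,0,0,0,0],[0,0,0,0,0,0]]'
python3 -c "
from h import *
s=bot.read_state();print(s['position'],s['joint_positions'],s['force'],s['moment'])"
```

```text
time_s: 3.92
position: [0.5708, -0.068, 0.1696]
tcp_rot: [[-0.366, 0.93, 0.005], [0.93, 0.366, -0.002], [-0.004, 0.004, -1.0]]
force: [0.6, 0.3, -0.8]
opening: 1.0
grasp_force: 0.0
time_s: 4.58
position: [0.5688, -0.0674, 0.1667]
tcp_rot: [[-0.366, 0.931, -0.0], [0.931, 0.366, 0.0], [0.0, -0.0, -1.0]]
force: [-0.9, -0.9, 0.4]
opening: 0.475
grasp_force: 0.0
time_s: 5.25
position: [0.5687, -0.0674, 0.1668]
tcp_rot: [[-0.366, 0.931, -0.0], [0.931, 0.366, 0.0], [0.0, -0.0, -1.0]]
force: [0.4, -1.7, -1.1]
opening: 0.295
grasp_force: 30.0
[ 0.56871175 -0.06741273  0.16679433] [-1.79349161e+01  3.01373661e+01  9.28052063e+01 -2.19076425e-03
  5.70683260e+01 -3.94181922e+01] [ 0.42646441 -1.73230375 -1.13339986] [-0.12386164  0.06731592 -0.03225053]
```

```bash
python3 -m handwheel '[[-0.0077,-0.0028,0,0,0,-0.035],[-0.0156,-0.0049,0,0,0,-0.07],[-0.0237,-0.0066,0,0,0,-0.105],[-0.0318,-0.0077,0,0,0,-0.14],[-0.04,-0.0082,0,0,0,-0.175],[-0.0482,-0.0081,0,0,0,-0.21],[-0.0564,-0.0074,0,0,0,-0.244],[-0.0642,-0.0063,0,0,0,-0.278]]'
python3 -m handwheel '[[0,0,0,0,0,0],[0,0,0,0,0,0],[0,0,0,0,0,0],[0,0,0,0,0,0],[0,0,0,0,0,0],[0,0,0,0,0,0],[0,0,0,0,0,0],[0,0,0,0,0,0]]'
python3 - <<'E'
from h import *
np.set_printoptions(precision=4,suppress=True)
s=bot.read_state();print(s['position'],s['joint_positions'],s['force'],s['moment'])
im,D=cams.capture("wrist"); a=im
im2,D2=cams.capture("top"); b=cv2.resize(im2[160:340,250:450],None,fx=2.6,fy=2.6)
cv2.imwrite("pics/w2.png",np.hstack([cv2.resize(a,(400,300)),cv2.resize(b,(333,300))]))
E
```

```text
time_s: 5.92
position: [0.506, -0.0743, 0.1669]
tcp_rot: [[0.184, 0.983, 0.004], [0.983, -0.184, -0.001], [-0.0, 0.004, -1.0]]
force: [2.4, -0.8, -4.1]
opening: 0.296
grasp_force: 30.0
time_s: 6.58
position: [0.5043, -0.0737, 0.1668]
tcp_rot: [[0.18, 0.984, -0.001], [0.984, -0.18, 0.0], [-0.0, -0.001, -1.0]]
force: [-2.3, -0.9, -0.3]
opening: 0.296
grasp_force: 30.0
[ 0.5043 -0.0737  0.1668] [-20.8853  25.8921 101.6742  -0.0188  52.4819 -10.5233] [-2.2756 -0.9048 -0.3036] [-0.3434  0.5032  0.0133]
```

View pics/w2.png

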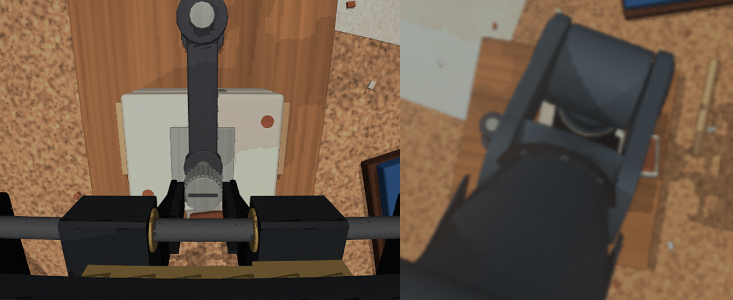

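```bash
python3 -m handwheel '[[0,0,0,0,0,0],[0,0,0,0,0,0],[0,0,0,0,0,0],[0,0.001,0,0,0,0],[0,0.001,0,0,0,0],[0,0.001,0,0,0,0.05],[0,0.001,0,0,0,0.1],[0,0.001,0,0,0,0.15]]' 0.8
python3 -m handwheel '[[0,0,0,0,0,0.06],[0,0,0,0,0,0.12],[0,0,0,0,0,0.18],[0,0,0,0,0,0.24],[0,0,0,0,0,0.3],[0,0,0,0,0,0.36],[0,0,0,0,0,0.42],[0,0,0,0,0,0.48]]'
python3 -m handwheel '[[0,0,0,0,0,0.06],[0,0,0,0,0,0.12],[0,0,0,0,0,0.18],[0,0,0,0,0,0.24],[0,0,0,0,0,0.3],[0,0,0,0,0,0.36],[0,0,0,0,0,0.42],[0,0,0,0,0,0.48]]'
python3 -m handwheel '[[0,0,0,0,0,0.05],[0,0,0,0,0,0.1],[0,0,0,0,0,0.14],[0,0,0,0,0,0.14],[0,0,0,0,0,0.14],[0,0,0,0,0,0.14],[0,0,0,0,0,0.14],[0,0,0,0,0,0.14]]'
python3 - <<'E'
from h import *
np.set_printoptions(precision=4,suppress=True)
s=bot.read_state();print(s['position'],s['joint_positions'],s['force'],s['moment'])
im,D=cams.capture("wrist"); cv2.imwrite("pics/w3.png",im)
for q in("head","seat","pivot"):
    for r in models.tip_of(q,"wrist")[:2]: print(q,np.round(r["position"],1),round(r["conf"],2),atdepth("wrist",r["position"],D,s))
E
```

```text
time_s: 7.35
position: [0.505, -0.0726, 0.167]
tcp_rot: [[-0.124, 0.992, 0.001], [0.992, 0.124, 0.0], [-0.0, 0.001, -1.0]]
force: [0.2, 0.0, -1.1]
opening: 0.817
grasp_force: 0.0
time_s: 8.02
position: [0.5049, -0.0726, 0.167]
tcp_rot: [[-0.884, 0.467, 0.001], [0.467, 0.884, 0.0], [-0.001, 0.0, -1.0]]
force: [0.2, 0.3, -0.2]
opening: 0.899
grasp_force: 0.0
time_s: 8.68
position: [0.505, -0.0727, 0.1669]
tcp_rot: [[-0.89, -0.457, 0.001], [-0.457, 0.89, 0.0], [-0.001, -0.0, -1.0]]
force: [0.3, 0.4, 0.8]
opening: 0.898
grasp_force: 0.0
time_s: 9.35
position: [0.5046, -0.0727, 0.1669]
tcp_rot: [[-0.733, -0.68, 0.0], [-0.68, 0.733, -0.0], [-0.0, -0.0, -1.0]]
force: [-0.1, -0.2, 0.6]
opening: 0.902
grasp_force: 0.0
[ 0.5046 -0.0727  0.1669] [ -20.7738   25.8764  101.683     0.0011   52.4378 -153.5992] [-0.0745 -0.2163  0.575 ] [ 0.0909  0.0464 -0.02  ]
head [328.9 303.4] 0.7 [ 0.5002 -0.0758  0.1713]
head [444.8 415.3] 0.35 [0.5215 0.0373 0.1312]
pivot [446.4 415.1] 0.66 [0.5208 0.038  0.1312]
```

View pics/w3.png

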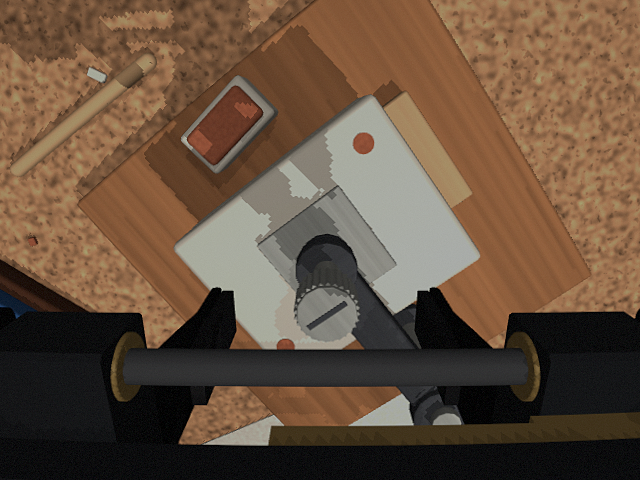

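The wrist view shows the head at about (328,312), midway between the jaws. The plate's side corners at (258,243) and (397,262) put its centre near (327,252).

```bash
python3 - <<'E'
from h import *
np.set_printoptions(precision=4,suppress=True)
s=bot.read_state()
print(atz("wrist",(328,312),.172,s),atz("wrist",(327.5,252.5),.098,s))
E
python3 -m handwheel '[[0,0,0,0,0,0],[0,0,0,0,0,0],[0,0,0,0,0,0],[0,0,0,0,0,0],[0,0,0,0,0,0],[0,0,0,0,0,0],[0,0,0,0,0,0],[0,0,0,0,0,0]]' -1
python3 -m handwheel '[[0,0,0,0,0,0],[0,0,0,0,0,0],[0,0,0,0,0,0],[0,0,0,0,0,0],[0,0,0,0,0,0],[0,0,0,0,0,0],[0,0,0,0,0,0],[0,0,0,0,0,0]]'
python3 -c "
from h import *
s=bot.read_state();print(s['position'],s['force'],s['moment'],s['tau'])"
```

```text
[ 0.5031 -0.0736  0.172 ] [ 0.5024 -0.0739  0.098 ]
time_s: 10.22
position: [0.5046, -0.0727, 0.1668]
tcp_rot: [[-0.733, -0.68, 0.0], [-0.68, 0.733, 0.0], [-0.0, 0.0, -1.0]]
force: [0.3, -1.0, -0.3]
opening: 0.381
grasp_force: 0.0
time_s: 10.88
position: [0.5044, -0.0725, 0.1668]
tcp_rot: [[-0.733, -0.68, -0.0], [-0.68, 0.733, 0.0], [0.0, 0.001, -1.0]]
force: [-1.2, 0.9, 1.9]
opening: 0.296
grasp_force: 30.0
[ 0.50436807 -0.07254385  0.16684731] [-1.21756489  0.89286512  1.90507993] [0.39055631 0.2594868  0.00241468] [-6.91428110e-01 -3.54814446e+01 -1.40280381e+01 -3.19424942e-01
 -5.18913064e-01  3.17052275e-05]
```

```bash
cat > m.py <<'E'
from h import *
np.set_printoptions(precision=3,suppress=True)
z=[]
for i in range(5):
    s=bot.read_state(); z.append(s['moment'][2]); cams.capture("wrist") if i<4 else 0
s=bot.read_state();print(s['time_s'],np.array(z),'mean',np.mean(z),np.array(s['position']),np.array(s['force']),s['joint_positions'][5],s['tau'][5])
E
python3 m.py
python3 -m handwheel '[[0,0,0,0,0,-0.06],[0,0,0,0,0,-0.12],[0,0,0,0,0,-0.18],[0,0,0,0,0,-0.24],[0,0,0,0,0,-0.3],[0,0,0,0,0,-0.36],[0,0,0,0,0,-0.42],[0,0,0,0,0,-0.42]]' | head -1
python3 m.py
```

```text
11.0833 [ 0.002  0.02  -0.029  0.044 -0.038] mean -0.0001847399184100429 [ 0.504 -0.073  0.167] [-0.532  1.657  1.689] -153.64662421093902 8.634973482912756e-05
time_s: 11.75
11.95 [ 0.001 -0.014 -0.025  0.047 -0.004] mean 0.0011554230582192396 [ 0.504 -0.073  0.167] [-1.194  2.12   3.282] -105.64390586361114 -0.005901643016841263
```

```bash
python3 -m handwheel '[[0,0,0,0,0,-0.05],[0,0,0,0,0,-0.1],[0,0,0,0,0,-0.15],[0,0,0,0,0,-0.2],[0,0,0,0,0,-0.25],[0,0,0,0,0,-0.3],[0,0,0,0,0,-0.3],[0,0,0,0,0,-0.3]]' | head -1
python3 m.py
python3 -m handwheel '[[0,0,0,0,0,-0.03],[0,0,0,0,0,-0.06],[0,0,0,0,0,-0.09],[0,0,0,0,0,-0.12],[0,0,0,0,0,-0.15],[0,0,0,0,0,-0.15],[0,0,0,0,0,-0.15],[0,0,0,0,0,-0.15]]' | head -1
python3 m.py
```

```text
time_s: 12.62
12.8167 [0.005 0.044 0.052 0.014 0.016] mean 0.02613214891388325 [ 0.504 -0.073  0.167] [-1.404  2.829  2.778] -71.22994196178381 -0.0011270389950368553
time_s: 13.48
13.6833 [ 0.045  0.04   0.018  0.037 -0.03 ] mean 0.022119124257322015 [ 0.504 -0.073  0.167] [-3.076  3.335  2.797] -53.98783389339814 0.03217490972019732
```

```bash
python3 -m handwheel '[[0,0,0,0,0,-0.03],[0,0,0,0,0,-0.06],[0,0,0,0,0,-0.09],[0,0,0,0,0,-0.12],[0,0,0,0,0,-0.15],[0,0,0,0,0,-0.15],[0,0,0,0,0,-0.15],[0,0,0,0,0,-0.15]]' | head -1
python3 m.py
python3 -m handwheel '[[0,0,0,0,0,-0.03],[0,0,0,0,0,-0.06],[0,0,0,0,0,-0.09],[0,0,0,0,0,-0.12],[0,0,0,0,0,-0.15],[0,0,0,0,0,-0.15],[0,0,0,0,0,-0.15],[0,0,0,0,0,-0.15]]' | head -1
python3 m.py
```

```text
time_s: 14.35
14.55 [0.106 0.07  0.039 0.015 0.071] mean 0.06023289902310795 [ 0.505 -0.073  0.167] [-0.901  3.196  3.338] -36.79528032189758 0.07348863640800118
time_s: 15.22
15.4167 [0.115 0.118 0.145 0.122 0.142] mean 0.12858524458060563 [ 0.505 -0.073  0.167] [-2.848  4.455  5.2  ] -19.62196964592352 0.1319345785304904
```

```bash
python3 -m handwheel '[[0,0,0,0,0,-0.03],[0,0,0,0,0,-0.06],[0,0,0,0,0,-0.09],[0,0,0,0,0,-0.12],[0,0,0,0,0,-0.15],[0,0,0,0,0,-0.15],[0,0,0,0,0,-0.15],[0,0,0,0,0,-0.15]]' | head -1
python3 m.py
```

```text
time_s: 16.08
16.2833 [0.249 0.125 0.192 0.203 0.178] mean 0.1893459591466023 [ 0.505 -0.073  0.167] [-2.519  4.296  5.554] -2.447896718604181 0.19158130511641502
```

The torque is at about 0.19 N m, in the middle of the snug range, so I'll release and lift clear.

```bash
python3 -m handwheel '[[0,0,0,0,0,0],[0,0,0,0,0,0],[0,0,0,0,0,0],[0,0,0,0,0,0],[0,0,0,0,0,0],[0,0,0,0,0,0],[0,0,0,0,0,0],[0,0,0,0,0,0]]' 1
python3 -m handwheel '[[0,0,0.02,0,0,0],[0,0,0.04,0,0,0],[0,0,0.06,0,0,0],[0,0,0.08,0,0,0],[0,0,0.1,0,0,0],[0,0,0.12,0,0,0],[0,0,0.13,0,0,0],[0,0,0.13,0,0,0]]'
python3 - <<'E'
from h import *
np.set_printoptions(precision=4,suppress=True)
s=bot.read_state(); im,D=cams.capture("wrist"); cv2.imwrite("pics/w4.png",im)
print(s["force"])
for q in("head","seat","pivot"):
    for r in models.tip_of(q,"wrist")[:1]: print(q,np.round(r["position"],1),round(r["conf"],2),atdepth("wrist",r["position"],D,s))
E
```

```text
time_s: 16.95
position: [0.5047, -0.0728, 0.1668]
tcp_rot: [[0.315, 0.949, 0.0], [0.949, -0.315, -0.0], [-0.0, 0.0, -1.0]]
force: [-0.7, 0.1, 0.1]
opening: 0.824
grasp_force: 0.0
time_s: 17.62
position: [0.5061, -0.0732, 0.2992]
tcp_rot: [[0.315, 0.949, 0.005], [0.949, -0.315, -0.002], [-0.0, 0.006, -1.0]]
force: [0.0, 1.6, 0.2]
opening: 1.001
grasp_force: 0.0
[0.0243 1.6062 0.1545]
head [321.1 224.7] 0.85 [ 0.5057 -0.07    0.1711]
seat [300.   61.9] 0.31 [0.5271 0.0432 0.1309]
pivot [298.2  60.4] 0.83 [0.5262 0.0446 0.1314]
```

View pics/w4.png

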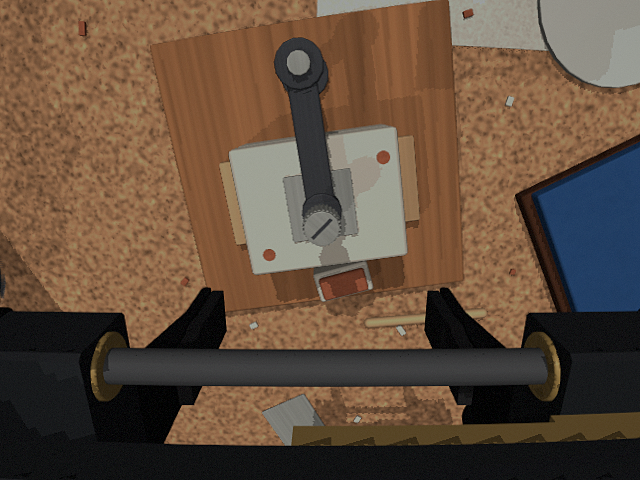

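The head at about (322,226) stands over the middle of the plate, the mould hasn't shifted, and the gripper is clear.

```bash
python3 -c "
from rig import bot
print(bot.hand_in())"
```

```text
the job is handed in; nothing more can be done
None
```

The clamp arm is over the pressure plate and the thumbscrew is seated at about 0.19 N m (about 20 N on the plate by calculation), then released with the gripper clear; I handed the job in at about 18 s, but it returned no verdict.

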